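Pack the tasting set

TASK

Pack the tasting set: stand the four dark green sample bottles upright in the divided wooden crate, each in the middle of the disc that has the colour of its capsule. Set them down gently rather than dropping them, knock no bottle over, and leave the two amber bottles where they stand.

Things in the scene. Friction and masses are not known exactly. Their poses are not given: they have to be found in the camera images.
- green_bottle_red: Loose, dark green glass with a red capsule: sample bottle standing upright, 140 mm high, 0.14-0.28 kg: body 46 mm in diameter up to 70 mm, shoulder to 88 mm, capsule (rigid cap, good to grip) 27 mm in diameter from 95 to 140 mm; cream label. Origin: centre of its underside, z up; round, so yaw means nothing. To be packed.
- green_bottle_yellow: Loose, dark green glass with a yellow capsule: sample bottle standing upright, 140 mm high, 0.14-0.28 kg: body 46 mm in diameter up to 70 mm, shoulder to 88 mm, capsule (rigid cap, good to grip) 27 mm in diameter from 95 to 140 mm; cream label. Origin: centre of its underside, z up; round, so yaw means nothing. To be packed.
- green_bottle_blue: Loose, dark green glass with a blue capsule: sample bottle standing upright, 140 mm high, 0.14-0.28 kg: body 46 mm in diameter up to 70 mm, shoulder to 88 mm, capsule (rigid cap, good to grip) 27 mm in diameter from 95 to 140 mm; cream label. Origin: centre of its underside, z up; round, so yaw means nothing. To be packed.
- green_bottle_white: Loose, dark green glass with a white capsule: sample bottle standing upright, 140 mm high, 0.14-0.28 kg: body 46 mm in diameter up to 70 mm, shoulder to 88 mm, capsule (rigid cap, good to grip) 27 mm in diameter from 95 to 140 mm; cream label. Origin: centre of its underside, z up; round, so yaw means nothing. To be packed.
- amber_bottle_red: Loose, amber (orange-brown) glass with a red capsule: sample bottle standing upright, 140 mm high, 0.14-0.28 kg: body 46 mm in diameter up to 70 mm, shoulder to 88 mm, capsule (rigid cap, good to grip) 27 mm in diameter from 95 to 140 mm; cream label. Origin: centre of its underside, z up; round, so yaw means nothing. A look-alike; not part of the set.
- amber_bottle_blue: Loose, amber (orange-brown) glass with a blue capsule: sample bottle standing upright, 140 mm high, 0.14-0.28 kg: body 46 mm in diameter up to 70 mm, shoulder to 88 mm, capsule (rigid cap, good to grip) 27 mm in diameter from 95 to 140 mm; cream label. Origin: centre of its underside, z up; round, so yaw means nothing. A look-alike; not part of the set.
- disc_red: Flat red disc, 64 mm in diameter, 4 mm thick, fixed in the middle of one cell of the crate. Origin: centre of its underside, 6 mm above the table (its top, where the bottle stands, is 10 mm above the table). Crate: fixed open box of pale wood, 170 x 170 mm outside, 45 mm high, walls 6 mm, a cross of equally high walls makes 2 x 2 cells.
- disc_yellow: Flat yellow disc, 64 mm in diameter, 4 mm thick, fixed in the middle of one cell of the crate. Origin: centre of its underside, 6 mm above the table (its top, where the bottle stands, is 10 mm above the table). Each cell of the crate is 76 x 76 mm inside; cells lie 82 mm centre to centre.
- disc_blue: Flat blue disc, 64 mm in diameter, 4 mm thick, fixed in the middle of one cell of the crate. Origin: centre of its underside, 6 mm above the table (its top, where the bottle stands, is 10 mm above the table). Which colour lies in which cell varies from start to start.
- disc_white: Flat white disc, 64 mm in diameter, 4 mm thick, fixed in the middle of one cell of the crate. Origin: centre of its underside, 6 mm above the table (its top, where the bottle stands, is 10 mm above the table). The crate and its discs may be turned up to 17 degrees either way.

How it is judged:
By the outcome, as a careful person would: the job done as asked, in the order asked, and still so for the second after the job is handed in, with the robot touching nothing.
It also fails if it takes over 115 s, if anything falls off the work surface, if the arm or the gripper's body presses on something with over 40 N, if the wrist force passes 120 N, or if a joint passes its speed limit or range.

ROBOT

A 6-joint arm with a two-finger parallel gripper is mounted at the origin on the work surface. World frame = base frame: x ahead of the robot, y to its left, z up, the work surface at z = 0. Lengths are in m, angles in rad, forces in N, time in s.
With the tool pointing down it reaches from about 0.275 to 0.85 m from the base axis. Payload 19 kg.
Tool frame: the origin (TCP) lies between the finger pads; the fingertips stand 14 mm ahead of it and the grasp point (between the pads) lies 5 mm behind it (tip_reach is the distance from the TCP to the fingertips, in m); z points along the fingers, y is the direction in which the jaws open and shut (so a half turn about z gives the same grasp; the last joint's range is limited). The gripper opens to 85 mm and grips with 20 to 120 N. Pads are 22 mm wide; open, the fingers measure 114 mm over their backs; the gripper's body (76 mm by 85 mm) begins 54 mm behind the grasp point. The pads swing forward as they close: fully open they stand 13 mm farther back than shut.
Start: joints at [-1.45, 0.15, 1.437, -0, 1.554, -0.134], TCP at [0.145, -0.556, 0.245] pointing down, gripper open.
Joint ranges: [-2.8, 2.8], [-0.68, 2.1], [0.12, 2.68], [-1.39, 4.53], [0.16, 2.79], [-2.81, 2.81]. Speed limits (rad/s): [1.89, 1.89, 2.22, 3.01, 3.01, 3.01].

INTERFACE

Orientations are given as a rotation vector (axis times angle).
In Python, from station import * gives the robot as it stands. The module is installed in compiled form; this text tells all that it offers. Calls block until the motion is done:
- movep(position, orientation): joint-space move of the TCP to a pose.
- move_linear(position, max_speed=0.15, ori=None, max_force=None): straight line of the TCP; ori=None keeps the orientation; max_speed is the mean speed in m/s. With max_force (N) it stops when the force on the tool has changed by that much, and returns True; else False.
- goto_joints(angles): joint-space move.
- move_gripper(opening, newtons=None): finger opening in m; newtons is the grip in N (None keeps the last); returns when the fingers have stopped.
- hold(seconds).
- solve_ik(position, orientation): joint angles nearest the present ones, or None.
- sense(): the state.
- read_camera(name): name is "scene" or "top"; returns (picture, depth): 384x512x3 uint8, red, green, blue; 384x512 float32, m along the optical axis (not along the pixel's ray), 0 where there is no reading.
- camera_info(name): a dict with "fx", "fy", "cx", "cy" (pixels), "k1" (the pictures are not rectified: a ray, as slopes to the right and down, at radius r is drawn at 1 + k1 r^2 times it, then the intrinsics apply), "eye" and "orientation" of the camera in the world. Camera axes: x right, y up, looking along -z (the intrinsics and any distortion apply to the point x, -y, -z); pixel columns grow to the right and rows downward; lengths in m; the calibration is good to about 2 mm. A picture is of the moment at which its call begins. camera_info takes no time and is no camera call.
A pose or a line that the arm cannot do raises Unreachable and nothing moves.
- hand_in(): hands the job in, once; it reports no verdict.
Trained networks look in the newest picture that a camera, given by its name, has taken for a name from the list of things; names that differ only in an ending like _2 or _b are one class to them, and where a whole thing is asked for, a point or a joint stands for the part that bears it (a point fixed in the world has none). Each returns a list of dicts, best first, with "confidence" (0 to 1); they miss things now and then, are a little off and sometimes report something else, mostly with a low value. They report only what shows in the picture. A call takes as long as a camera call.
- recognise(camera, name): "position" ([x, y, z] in m, in world coordinates, good to about 4 mm: the middle of the surface that is visible of it).
The state is a dict: "t": time; "qpos": joint angles; "qvel": joint speeds; "effort": joint torques, N m; "tcp_pos": TCP position; "eef_rot": TCP orientation; "ft_force": force on the tool from outside, world axes, zero at the start; "moment": the same for the moment, N m; "width": finger opening in m.
Only numpy, scipy, OpenCV 4.12 (cv2) and the standard library are available. Lean on these libraries where they do the work, as an engineer would, in place of code of your own. Each camera call takes 0.05 s, during which the arm holds its last target.

## Working session

There is one attempt and no reset: what is moved stays moved. The work goes in short steps, each a Python script; the robot and the scene stay as the last script left them, time stands still between calls to the robot, and variables do not carry over. Pictures are saved under pics/ and viewed, and the job is handed in when it is done.

```bash
mkdir -p pics
python3 - <<'E'
from station import *
import cv2,numpy as np
s=sense();print(s['t'],s['tcp_pos'],s['eef_rot'],s['width'],s['ft_force'])
for c in("scene","top"):
    p,d=read_camera(c);cv2.imwrite(f"pics/{c}0.png",p[:,:,::-1]);i=camera_info(c);print(c,i)
    np.savez(f"{c}0.npz",p=p,d=d)
    for n in["green_bottle_red","green_bottle_yellow","green_bottle_blue","green_bottle_white","amber_bottle_red","amber_bottle_blue","disc_red","disc_yellow","disc_blue","disc_white"]:
        print(n,[(np.round(r['position'],3).tolist(),round(r['confidence'],2)) for r in recognise(c,n)])
E
```

```text
0.0 [ 0.14488909 -0.5562147   0.24469557] [-3.11497076e+00 -3.98967799e-01 -2.52208806e-05] 0.08537119850036638 [ 0.37172415  0.89023804 -0.00825133]
scene {'fx': 408.6481473848962, 'fy': 408.6481473848962, 'cx': 261.3855490998788, 'cy': 195.27281240341358, 'k1': 0.009640104089320853, 'eye': array([1.08284699, 0.55370143, 0.70172451]), 'orientation': array([0.41930482, 1.01996198, 2.14441191])}
green_bottle_red [([0.545, -0.397, 0.083], 0.9)]
green_bottle_yellow [([0.441, -0.25, 0.068], 0.73), ([0.636, 0.237, 0.076], 0.47)]
green_bottle_blue [([0.629, -0.25, 0.067], 0.89), ([0.596, 0.032, 0.008], 0.35)]
green_bottle_white [([0.536, 0.368, 0.071], 0.76)]
amber_bottle_red [([0.635, 0.234, 0.071], 0.87)]
amber_bottle_blue [([0.454, 0.275, 0.068], 0.71)]
disc_red [([0.518, 0.019, 0.013], 0.51)]
disc_yellow [([0.605, -0.047, 0.011], 0.51)]
disc_blue [([0.598, 0.032, 0.008], 0.63)]
disc_white [([0.533, -0.06, 0.013], 0.63)]
top {'fx': 366.63628858856185, 'fy': 366.63628858856185, 'cx': 257.0917073737986, 'cy': 186.2978097099034, 'k1': 0.03557940635014231, 'eye': array([0.3764177 , 0.00270121, 0.98687043]), 'orientation': array([ 0.11860463, -0.12907972, -1.54800424])}
green_bottle_red [([0.53, -0.397, 0.073], 0.82)]
green_bottle_yellow [([0.424, -0.26, 0.082], 0.63)]
green_bottle_blue [([0.607, -0.262, 0.08], 0.77)]
green_bottle_white [([0.515, 0.354, 0.081], 0.82), ([0.611, 0.217, 0.079], 0.72)]
amber_bottle_red [([0.424, -0.262, 0.082], 0.71), ([0.609, 0.217, 0.08], 0.63)]
amber_bottle_blue [([0.438, 0.256, 0.082], 0.93)]
disc_red [([0.524, 0.025, 0.009], 0.88), ([0.614, -0.043, 0.009], 0.74)]
disc_yellow [([0.616, -0.048, 0.011], 0.9)]
disc_blue [([0.602, 0.036, 0.01], 0.58), ([0.606, 0.218, 0.081], 0.53)]
disc_white [([0.538, -0.06, 0.006], 0.63), ([0.425, -0.262, 0.082], 0.53)]
```

View pics/scene0.png

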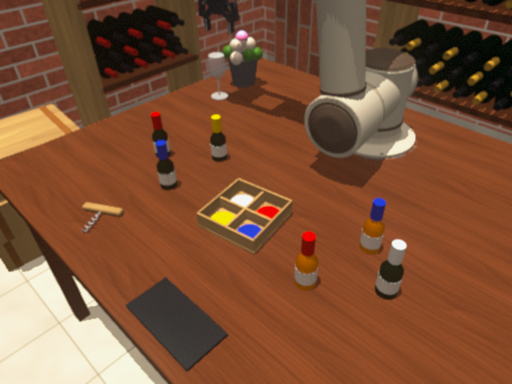

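View pics/top0.png

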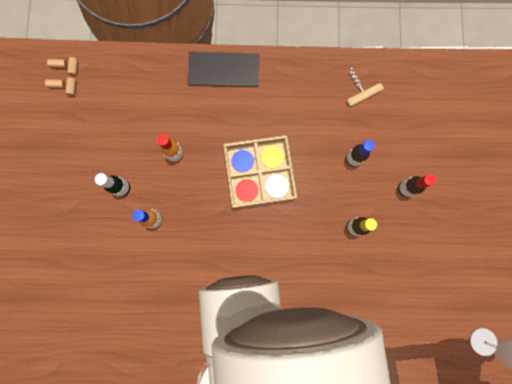

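Scene view: green/red (158,135), green/blue (165,165), green/yellow (218,138), green/white (390,270); the ambers are at (307,262) and (374,226). Top view: discs are blue (242,160), yellow (273,156), red (246,190) and white (277,186). I'll fit the bottle axes and the discs from depth and colour.

```bash
cat > h.py <<'E'
from station import *
import cv2,numpy as np
from scipy.spatial.transform import Rotation as R
from scipy.optimize import least_squares
def world(c,d):
    i=camera_info(c);h,w=d.shape
    u,v=np.meshgrid(np.arange(w),np.arange(h))
    pts=np.stack([u,v],-1).reshape(-1,1,2).astype(np.float64)
    K=np.array([[i['fx'],0,i['cx']],[0,i['fy'],i['cy']],[0,0,1]])
    n=cv2.undistortPoints(pts,K,np.array([i['k1'],0,0,0])).reshape(h,w,2)
    P=np.stack([n[...,0]*d,-n[...,1]*d,-d],-1)
    return P@R.from_rotvec(i['orientation']).as_matrix().T+i['eye']
def fitb(W,d,xy,zr,rad):
    m=(d>0)&(np.hypot(W[...,0]-xy[0],W[...,1]-xy[1])<.05)&(W[...,2]>zr[0])&(W[...,2]<zr[1])
    p=W[m][:,:2]
    if len(p)<8:return None,len(p),0
    r=least_squares(lambda c:np.hypot(*(p-c).T)-rad,xy,loss='soft_l1',f_scale=.002)
    return r.x,len(p),np.median(abs(r.fun))
def colour(p):
    q=p.astype(float);hsv=cv2.cvtColor(p,cv2.COLOR_RGB2HSV);H,S,V=[hsv[...,k].astype(int) for k in range(3)]
    return {'red':((H<5)|(H>174))&(S>200)&(V>100),'yellow':(H>22)&(H<33)&(S>180)&(V>120),'blue':(H>108)&(H<128)&(S>150)&(V>80),'white':(S<40)&(V>170)}
def discs(W,d,p):
    o={}
    for n,m in colour(p).items():
        m=m&(W[...,0]>.42)&(W[...,0]<.70)&(abs(W[...,1])<.12)&(W[...,2]<.03)&(d>0)
        k,l,st,c=cv2.connectedComponentsWithStats(m.astype(np.uint8))
        b=1+st[1:,4].argmax();q=l==b
        ct=cv2.findContours(q.astype(np.uint8),cv2.RETR_EXTERNAL,cv2.CHAIN_APPROX_NONE)[0]
        o[n]=(W[q].mean(0),st[b,4])
    return o
E
python3 - <<'E'
from h import *
B=dict(gr=(.53,-.397),gy=(.43,-.255),gb=(.61,-.256),gw=(.52,.36),ar=(.615,.22),ab=(.44,.265))
for c in("top","scene"):
    f=np.load(c+"0.npz");W=world(c,f['d']);
    print(c,'table z',np.median(W[(W[...,2]<.03)&(W[...,0]>.4)&(W[...,0]<.6)&(abs(W[...,1])<.4)][:,2]))
    for n,xy in B.items():
        m=(np.hypot(W[...,0]-xy[0],W[...,1]-xy[1])<.05)&(f['d']>0)
        print(n,[ (np.round(r,4) if r is not None else None,k,round(e,4)) for r,k,e in(fitb(W,f['d'],xy,(.008,.066),.023),fitb(W,f['d'],xy,(.098,.137),.0135))],'top',W[m][:,2].max().round(4), W[m&(W[...,2]>.136)].mean(0).round(4))
    for n,(a,k) in discs(W,f['d'],f['p']).items():print(n,a.round(4),k)
E
```

```text
top table z -0.0004092634411796414
gr [(array([ 0.5357, -0.4047]), 177, np.float64(0.0004)), (array([ 0.5357, -0.4068]), 91, np.float64(0.0004))] top 0.1429 [ 0.535  -0.4053  0.1391]
gy [(array([ 0.429 , -0.2651]), 107, np.float64(0.0003)), (array([ 0.4293, -0.2653]), 64, np.float64(0.0003))] top 0.1429 [ 0.4289 -0.2642  0.139 ]
gb [(array([ 0.6161, -0.2667]), 121, np.float64(0.0003)), (array([ 0.6165, -0.2668]), 77, np.float64(0.0004))] top 0.1427 [ 0.6152 -0.2659  0.139 ]
gw [(array([0.5218, 0.3632]), 145, np.float64(0.0004)), (array([0.5219, 0.3631]), 82, np.float64(0.0004))] top 0.1429 [0.5214 0.3619 0.1392]
ar [(array([0.6198, 0.2271]), 113, np.float64(0.0003)), (array([0.6204, 0.2274]), 67, np.float64(0.0003))] top 0.1437 [0.6192 0.2263 0.1394]
ab [(array([0.4391, 0.2717]), 101, np.float64(0.0003)), (array([0.4393, 0.2718]), 57, np.float64(0.0003))] top 0.1429 [0.4392 0.2704 0.1394]Traceback (most recent call last):
  File "<stdin>", line 9, in <module>
  File "h.py", line 27, in discs
    b=1+st[1:,4].argmax();q=l==b
        ~~~~~~~~~~~~~~~^^
ValueError: attempt to get argmax of an empty sequence
```

```bash
sed -i "s/(H>22)&(H<33)&(S>180)&(V>120)/(H>22)\&(H<35)\&(S>150)\&(V>120)/; s/(S<40)&(V>170)/(S<60)\&(V>150)/" h.py
python3 - <<'E'
from h import *
B=dict(gr=(.53,-.397),gy=(.43,-.255),gb=(.61,-.256),gw=(.52,.36),ar=(.615,.22),ab=(.44,.265))
f=np.load("top0.npz");h=cv2.cvtColor(f['p'],cv2.COLOR_RGB2HSV)
print([h[y,x] for x,y in((242,160),(273,156),(246,190),(277,186))])
for c in("top","scene"):
    f=np.load(c+"0.npz");W=world(c,f['d']);
    if c=='scene':
      print('table z',np.median(W[(W[...,2]<.03)&(W[...,0]>.4)&(W[...,0]<.6)&(abs(W[...,1])<.4)][:,2]))
      for n,xy in B.items():
        print(n,[ (np.round(r,4) if r is not None else None,k,round(e,4)) for r,k,e in(fitb(W,f['d'],xy,(.008,.066),.023),fitb(W,f['d'],xy,(.098,.137),.0135))])
    try:
        for n,(a,k) in discs(W,f['d'],f['p']).items():print(n,a.round(4),k)
    except Exception as e:print(e)
E
```

```text
[array([114, 128, 252], dtype=uint8), array([ 30, 129, 255], dtype=uint8), array([  1, 140, 255], dtype=uint8), array([  0,   0, 255], dtype=uint8)]
attempt to get argmax of an empty sequence
table z -0.00010424180488344259
gr [(array([ 0.5357, -0.4046]), 98, np.float64(0.0008)), (array([ 0.5359, -0.4047]), 118, np.float64(0.0011))]
gy [(array([ 0.4292, -0.2637]), 257, np.float64(0.001)), (array([ 0.4292, -0.2634]), 111, np.float64(0.001))]
gb [(array([ 0.6169, -0.2651]), 301, np.float64(0.0009)), (array([ 0.6168, -0.2656]), 132, np.float64(0.001))]
gw [(array([0.5224, 0.364 ]), 448, np.float64(0.0005)), (array([0.522 , 0.3639]), 215, np.float64(0.0005))]
ar [(array([0.6206, 0.2272]), 402, np.float64(0.0005)), (array([0.6393, 0.2405]), 193, np.float64(0.0028))]
ab [(array([0.4395, 0.2721]), 393, np.float64(0.0006)), (array([0.4392, 0.2718]), 177, np.float64(0.0007))]
red [0.5149 0.0211 0.0096] 132
yellow [ 0.6089 -0.0484  0.0091] 216
blue [0.5958 0.0346 0.0095] 173
white [ 0.5284 -0.0613  0.0093] 177
```

```bash
sed -i "s/(S>200)&(V>100)/(S>90)\&(V>150)/; s/(S>150)&(V>120)/(S>80)\&(V>150)/; s/(S>150)&(V>80)/(S>90)\&(V>80)/;s/H<5)|/H<6)|/" h.py
python3 - <<'E'
from h import *
f=np.load("top0.npz");W=world("top",f['d']);D=discs(W,f['d'],f['p'])
P=[]
for n,(a,k) in D.items():print(n,a.round(4),k, 'ideal px area eq diam',)
# rigid fit: grid order from picture
names=['blue','yellow','red','white']
g=np.array([[.041,.041],[.041,-.041],[-.041,.041],[-.041,-.041]])
p=np.array([D[n][0][:2] for n in names])
rf=least_squares(lambda x:((g@R.from_euler('z',x[2]).as_matrix()[:2,:2].T+x[:2])-p).ravel(),[.56,0,0])
print('disc fit',rf.x,np.degrees(rf.x[2]),np.abs(rf.fun).max())
q=g@R.from_euler('z',rf.x[2]).as_matrix()[:2,:2].T+rf.x[:2];print(dict(zip(names,q.round(4).tolist())))
# rim: wall-top points from both cameras
for c in("top","scene"):
    f=np.load(c+"0.npz");W=world(c,f['d'])
    m=(abs(W[...,2]-.045)<.004)&(abs(W[...,0]-.565)<.14)&(abs(W[...,1])<.14)&(f['d']>0)
    pts=W[m][:,:2].astype(np.float32);print(c,cv2.minAreaRect(pts),len(pts))
E
```

```text
red [0.5218 0.0261 0.0093] 374 ideal px area eq diam
yellow [ 0.6171 -0.0417  0.0089] 434 ideal px area eq diam
blue [0.6027 0.0398 0.0093] 353 ideal px area eq diam
white [ 0.5358 -0.0551  0.0089] 479 ideal px area eq diam
disc fit [ 0.56935146 -0.00771308  0.1693458 ] 9.702799883683896 0.00045726135575764604
{'blue': [0.6029, 0.0396], 'yellow': [0.6167, -0.0412], 'red': [0.522, 0.0258], 'white': [0.5358, -0.055]}
top ((0.5689029097557068, -0.00870630145072937), (0.17043036222457886, 0.16978104412555695), 9.385311126708984) 558
scene ((0.5692035555839539, -0.00548882782459259), (0.1743752509355545, 0.1717098206281662), 9.545931816101074) 553
```

```bash
cat >> h.py <<'E'
BT=dict(red=(.5358,-.405),yellow=(.4292,-.2644),blue=(.6166,-.2660),white=(.522,.3637))
DS={'blue':(.6028,.0398),'yellow':(.6166,-.0411),'red':(.5220,.0259),'white':(.5358,-.0549)}
ZP=.114; ZH=.31
def ori(y): return (R.from_euler('z',y)*R.from_euler('x',np.pi)).as_rotvec()
O=ori(.169)
def st(tag):
    s=sense();print(tag,'t%.2f'%s['t'],np.round(s['tcp_pos'],4),'w%.4f'%s['width'],np.round(s['ft_force'],2))
def pick(n):
    x,y=BT[n]
    move_gripper(.075)
    p=sense()['tcp_pos']
    move_linear([x,y,ZH],.3,ori=O) if p[2]>.28 else movep([x,y,ZH],O)
    move_linear([x,y,.17],.2)
    print('bump',move_linear([x,y,ZP],.08,max_force=8)); st('down')
    move_gripper(.0,50); st('grip')
    move_linear([x,y,ZP+.02],.05); st('lift')
    move_linear([x,y,ZH],.2)
def place(n):
    x,y=DS[n]
    move_linear([x,y,ZH],.2); st('over')
    move_linear([x,y,ZP+.03],.12)
    print('touch',move_linear([x,y,ZP+.006],.02,max_force=4)); st('down')
E
python3 - <<'E'
from h import *
for d in(BT,DS):
  for n,(x,y) in d.items():
    for z in(ZP,ZH):
        q=solve_ik([x,y,z],O);print(n,z,None if q is None else np.round(q,2))
E
```

```text
red 0.114 [-0.76  0.42  1.37  0.    1.36  0.64]
red 0.31 [-0.76  0.35  1.07  0.    1.73  0.64]
yellow 0.114 [-0.71  0.09  1.78  0.    1.27  0.7 ]
yellow 0.31 [-0.71 -0.01  1.48  0.    1.67  0.7 ]
blue 0.114 [-0.52  0.42  1.37  0.    1.36  0.88]
blue 0.31 [-0.52  0.35  1.07  0.    1.73  0.88]
white 0.114 [0.49 0.35 1.46 0.   1.33 1.89]
white 0.31 [0.49 0.27 1.17 0.   1.71 1.89]
blue 0.114 [-0.06  0.29  1.54  0.    1.31  1.34]
blue 0.31 [-0.06  0.2   1.25  0.    1.69  1.34]
yellow 0.114 [-0.19  0.31  1.51  0.    1.32  1.21]
yellow 0.31 [-0.19  0.23  1.22  0.    1.7   1.21]
red 0.114 [-0.1   0.12  1.74  0.    1.28  1.3 ]
red 0.31 [-0.1   0.03  1.44  0.    1.67  1.3 ]
white 0.114 [-0.25  0.16  1.7   0.    1.28  1.16]
white 0.31 [-0.25  0.06  1.41  0.    1.67  1.16]
```

Run:
```python
from h import *
pick('red')
p,d=read_camera('scene');cv2.imwrite('pics/pick_red.png',p[:,:,::-1])
```

```text
bump False
down t4.63 [ 0.536  -0.4052  0.1145] w0.0749 [-0.5  -0.28  0.71]
grip t5.13 [ 0.5359 -0.4053  0.1144] w0.0257 [ 0.04 -2.06  2.74]
lift t5.68 [ 0.5358 -0.405   0.1341] w0.0257 [-0.02  0.66 -3.12]
```

View pics/pick_red.png

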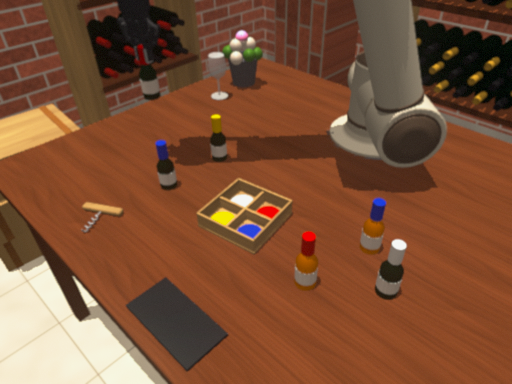

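Run:
```python
from h import *
place('red')
p,d=read_camera('scene');cv2.imwrite('pics/place_red.png',p[:,:,::-1])
W=world('scene',d);print(fitb(W,d,DS['red'],(.05,.076),.023))
```

```text
over t9.07 [0.5221 0.0253 0.3099] w0.0260 [-0.16 -0.75 -2.14]
touch True
down t11.53 [0.5221 0.0258 0.1243] w0.0256 [-1.52 -0.81  6.96]
(array([0.52199976, 0.027289  ]), 161, np.float64(0.0006477399762825596))
```

The red bottle hung upright in the gripper at about (150,80). It touched down at +9.9 mm, which matches the disc top, and the body fit is about 1.4 mm from the target. Releasing it now.

```bash
cat >> h.py <<'E'
def release():
    move_gripper(.06); st('rel')
    p=sense()['tcp_pos']; move_linear([p[0],p[1],.17],.1); move_linear([p[0],p[1],ZH],.25)
def check(n,tag):
    for c in('top','scene'):
        p,d=read_camera(c);cv2.imwrite(f'pics/{tag}_{c}.png',p[:,:,::-1]);W=world(c,d)
        for z,r in(((.05,.076),.023),((.108,.147),.0135)):
            f=fitb(W,d,DS[n],z,r);print(c,n,f[0] is not None and (f[0]-DS[n]).round(4),f[1],round(f[2],4))
E
python3 - <<'E'
from h import *
release();check('red','rel_red')
pick('blue')
place('blue')
check('blue','place_blue')
E
```

```text
rel t12.00 [0.5216 0.0259 0.1236] w0.0596 [ 0.02 -0.08  0.33]
top red [-0.0005 -0.0013] 27 0.0003
top red [ 0.    -0.001] 37 0.0003
scene red [-0.0001  0.001 ] 161 0.0008
scene red [-0.0002  0.0006] 146 0.0008
bump False
down t16.60 [ 0.6168 -0.2661  0.1145] w0.0749 [-0.05 -0.63 -0.36]
grip t17.10 [ 0.6168 -0.2662  0.1144] w0.0254 [ 0.55 -0.59  3.84]
lift t17.65 [ 0.6166 -0.266   0.1341] w0.0262 [-0.7  -0.44 -1.74]
over t20.37 [0.6029 0.0391 0.3099] w0.0257 [-0.41 -0.08 -0.91]
touch True
down t22.81 [0.6028 0.0397 0.1243] w0.0261 [-0.37 -0.49  7.63]
top blue [-0.0003 -0.0008] 40 0.0003
top blue [-0.001 -0.001] 57 0.0013
scene blue [0.     0.0015] 172 0.0006
scene blue [0.0002 0.0065] 262 0.0037
```

View pics/place_blue_scene.png

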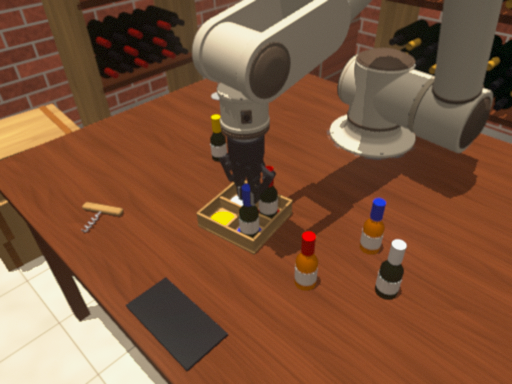

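Blue (246,200) and red (268,200) both stand upright in their cells. Yellow and white next.

Run:
```python
from h import *
release()
pick('yellow');place('yellow');check('yellow','place_yellow');release()
```

```text
rel t23.33 [0.6023 0.0398 0.1236] w0.0603 [0.77 0.23 0.7 ]
bump False
down t27.98 [ 0.4294 -0.2646  0.1144] w0.0754 [-0.65  0.67  0.47]
grip t28.48 [ 0.4294 -0.2646  0.1143] w0.0264 [-0.68 -1.46  4.19]
lift t29.02 [ 0.4292 -0.2644  0.1341] w0.0258 [ 0.16  1.09 -1.15]
over t31.67 [ 0.6162 -0.0418  0.3102] w0.0259 [-0.13  0.3  -2.68]
touch True
down t34.11 [ 0.6166 -0.0412  0.1243] w0.0258 [-1.03 -0.4   6.39]
top yellow [-0.0008 -0.0008] 46 0.0003
top yellow [-0.0015  0.0009] 61 0.0018
scene yellow [-0.0002  0.0014] 149 0.0006
scene yellow [-0.0001  0.0074] 247 0.0037
rel t34.63 [ 0.6161 -0.041   0.1236] w0.0599 [0.26 0.52 0.38]
```

View pics/place_yellow_scene.png

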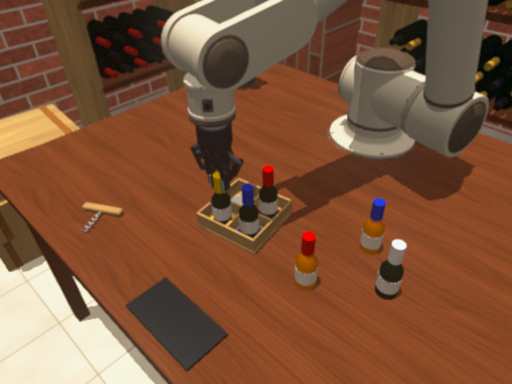

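Yellow (218,200), blue (248,212) and red (268,192) all stand upright. Now the white one; gripper clearance to the neighbouring caps is fine at 75 mm or less opening.

Run:
```python
from h import *
pick('white');place('white');check('white','place_white');release()
movep([.45,-.30,.33],O)
hold(.5);st('end')
for n in DS: check(n,'final')
B=dict(ar=(.6203,.2272),ab=(.4393,.2719))
for c in('top','scene'):
    p,d=read_camera(c);W=world(c,d)
    for n,xy in B.items():print(c,n,(fitb(W,d,xy,(.008,.066),.023)[0]-xy).round(4))
```

```text
bump False
down t39.49 [0.5222 0.3638 0.1144] w0.0749 [ 1.12  0.17 -0.04]
grip t39.99 [0.5222 0.3636 0.1144] w0.0256 [-0.68 -2.07  4.57]
lift t40.54 [0.522  0.3637 0.1341] w0.0256 [ 0.08 -0.03 -1.83]
over t43.82 [ 0.5358 -0.0543  0.31  ] w0.0256 [ 0.03 -1.04 -0.38]
touch True
down t46.27 [ 0.5359 -0.055   0.1243] w0.0261 [-1.   -0.63  7.21]
top white [-0.0004 -0.0008] 29 0.0003
top white False 7 0
scene white [-0.      0.0016] 74 0.0008
scene white [0.0003 0.0065] 243 0.0044
rel t46.79 [ 0.5354 -0.0548  0.1236] w0.0600 [0.08 0.22 0.66]
end t49.63 [ 0.4501 -0.2998  0.33  ] w0.0600 [0.5  0.36 0.02]
top blue [-0.0002 -0.0011] 40 0.0004
top blue [-0.     -0.0013] 52 0.0003
scene blue [-0.     0.001] 169 0.0007
scene blue [0.0001 0.0007] 162 0.0006
top yellow [-0.0006 -0.0013] 47 0.0003
top yellow [-0.0003 -0.0012] 51 0.0003
scene yellow [-0.0003  0.0009] 164 0.0008
scene yellow [-0.0004  0.0006] 156 0.0006
top red [-0.0005 -0.0013] 29 0.0003
top red [-0.     -0.0013] 38 0.0002
scene red [-0.0001  0.001 ] 162 0.0007
scene red [-0.0002  0.0005] 150 0.0006
top white [-0.0003 -0.0013] 27 0.0003
top white [ 0.0001 -0.0013] 38 0.0002
scene white [-0.      0.0009] 78 0.0008
scene white [-0.0001  0.0007] 152 0.0007
top ar [-0.0003 -0.0001]
top ab [-0.0002 -0.0002]
scene ar [ 0.0003 -0.    ]
scene ab [0.0002 0.0002]
```

View pics/final_scene.png

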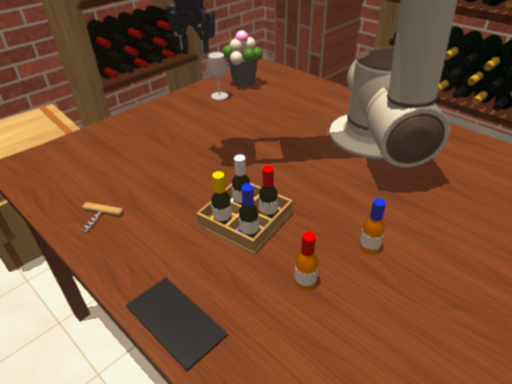

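View pics/final_top.png

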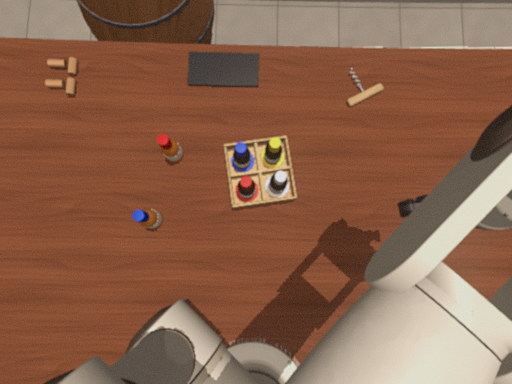

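All four bottles stand upright on the discs of their own colours, and the ambers have not moved. In the top view the caps are blue (242,150), yellow (274,145), red (246,185) and white (280,180).

```bash
python3 -c "
from station import *
print(hand_in(),sense()['t'])"
```

```text
the job is handed in; nothing more can be done
the job is handed in; nothing more can be done
```

All four green bottles (red, blue, yellow, white) are packed upright, each on the disc that matches its capsule. I gripped each by its capsule, lowered it until it touched the disc, and then let go. The job was handed in about 51 s into the 115 s limit.

- **Placement:** the final checks put every bottle within about 1.4 mm of its disc centre. The body and capsule positions agree to within 0.6 mm, so the bottles stand straight.
- **Amber bottles:** both are where they started, with less than 0.5 mm difference.
- **Disagreements:** the two cameras differ by about 2 mm in y, which is within their calibration. Early on, `recognise` gave some wrong second guesses, such as mistaking amber red for other bottles. I settled these against the pictures. A few capsule fits were about 7 mm off while the gripper was still in view (and one had too few points), and they came right once it had moved away.

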